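Slide open the garlic keeper and fetch the bulb

TASK

Open the grey garlic keeper: its flat white lid has no handle, so press down on top of it with shut fingers and drag it back, out over the low front of the box towards the robot, until it is fully open against its stop; never load the box or its lid with more than 20 N (about 2 kg). Then take the garlic bulb out, set it gently on the cream saucer and leave it there, with the saucer standing where it was and the keeper left fully open. Do not disturb the mug.

Things in the scene. Friction and masses are not known exactly. Their poses are not given: they have to be found in the camera images.
- keeper_box: grey plastic box fixed to the bench, 186 (x) x 206 (y) x 84 mm high, walls 6 mm, floor 5 mm; origin at the centre of its underside, z up, x points to the rear wall, -x to the front (roughly towards the robot). Side and rear walls reach 84 mm, the front wall only 61 mm; the lid slides out over it. A divider 58 mm high stands at x = -38 mm; behind it is the bay with the garlic.
- patch_home (a point): point fixed to the box at rim height (84 mm), over the middle of the shut lid's dark ribbed thumb patch (60 x 90 mm, flush). The lid, a flat white plate 178 x 191 x 5 mm, lies below it on a foam seal that swells: its top is anywhere from 69 to 82 mm above the bench, not measured, so feel for it. Pressed, the seal gives about 8 N per mm for 3 mm, then it is hard.
- lid_slide (a joint): how far the lid is slid out along the box's -x, m: 0 shut, 0.120 fully open at its stop. It drags with about 4 N (a little more when fast) however hard it is pressed and stays where it is left. The fingers' friction on it is low: they slip unless they press with roughly 10 to 12 N. Fully open, its rear edge is at x = -34 mm of the box: the bay is uncovered.
- bay (a point): middle of the bay's floor, 5 mm above the bench, 25 mm behind the box's middle; the bay spans 61 mm either side of it along the box's x and 97 mm along its y
- garlic: pale garlic bulb, 56 mm wide and high, 25 to 50 g, standing in the rear bay; origin at the centre of its underside, z up; the widest part is about 22 mm above the origin
- saucer: loose cream saucer, 150 mm wide, 17 mm high; its well is flat, 8 mm above the bench and 95 mm wide; origin at the centre of its underside, z up; stands on the bench
- mug: cream mug with a small pattern, 83 mm wide (117 mm with the handle), 94 mm high, a bystander; origin at the centre of its underside

How it is judged:
By the outcome, as a careful person would: the job done as asked, in the order asked, and still so for the second after the job is handed in, with the robot touching nothing.
It also fails if it takes over 59 s, if anything falls off the work surface, if the arm or the gripper's body presses on something with over 40 N, if the wrist force passes 120 N, or if a joint passes its speed limit or range.

ROBOT

A 6-joint arm with a two-finger parallel gripper is mounted at the origin on a cart in front of the work surface, level with it; the furniture and walls round the work are solid. World frame = base frame: x ahead of the robot, y to its left, z up, the work surface at z = 0. Lengths are in m, angles in rad, forces in N, time in s.
With the tool pointing down it reaches from about 0.25 to 0.725 m from the base axis. Payload 4 kg.
Tool frame: the origin (TCP) lies on the centre line of the jaws, within the pads' length; the fingertips stand 17 mm ahead of it and the grasp point (between the pads) lies 2 mm behind it; z points along the fingers, y is the line along which they close (so a half turn about z gives the same grasp; the last joint's range is limited). The gripper opens to 85 mm and grips with 20 to 120 N. Pads are 22 mm wide; open, the fingers measure 114 mm over their backs; the gripper's body (76 mm by 85 mm) begins 54 mm behind the grasp point. The pads swing forward as they close: fully open they stand 13 mm farther back than shut.
Start: joints at [-1.278, 0.241, 0.005, 1.335, 0, 1.571], TCP at [0.144, -0.479, 0.248] pointing down, gripper open.
Joint ranges: [-2.72, 2.72], [-1.05, 1.87], [-1.09, 1.28], [-1.99, 2.15], [-1.42, 1.44], [-3.14, 3.14]. Speed limits (rad/s): [2.79, 2.79, 3.14, 3.14, 3.14, 3.14].

INTERFACE

Orientations are given as a unit quaternion [x, y, z, w].
In Python, from workcell import get_obs, imaging, order gives the robot as it stands.
- The arm moves only by the tool apply_moves, never from a script. Its argument "targets" is a list that holds one entry, the list of rows, each a list of 5 numbers: the shift along the world's x, y, z in units of 40 mm (1.0 is 40 mm), then the turn about the world's z in degrees, then the gripper command: -1 is shut, 1 is fully open, values between are in proportion. In form: [[[dx, dy, dz, turn, fingers], ...]]. A call has 1 to 8 rows; each row shifts and turns the commanded pose from where the row before left it; what a row does not reach is not made up. A row lasts 1/12 s, in which the tool goes at most 41.7 mm and 7.16 degrees, less where a joint would pass 70% of its speed; a pose out of reach is approached as far as the arm can. A call is refused whole if a number of a shift passes 1 or a number of a turn 7.16, either way. A call with a gripper value outside its range is refused whole. The fingers move at their own pace and stop on an object; the grip force is fixed at half the most. Time passes only in rows, so rows that do not move let the fingers close. It gives the time, the measured TCP pose, the force, the opening and the grip force at its end, in the units of the state.
- get_obs(): the state, without advancing time (a new reading comes with each control period).
- imaging.camera(name): name is "side" or "top" or "wrist"; returns (picture, depth): 420x560x3 uint8, blue, green, red; 420x560 float32, m along the optical axis (not along the pixel's ray), 0 where there is no reading.
- imaging.get_calibration(name): a dict with "camera_matrix" (3x3 intrinsics, pixels), "k1" (the pictures are not rectified: a ray, as slopes to the right and down, at radius r is drawn at 1 + k1 r^2 times it, then the intrinsics apply), "eye" and "rotation" of the camera in the world; the wrist camera has in their place "hand_eye" (4x4, takes a point from camera to tool coordinates, whose origin is the TCP and whose axes are the flange's). Camera axes: x right, y down, z forward; pixel columns grow to the right and rows downward; lengths in m; the calibration is good to about 2 mm. A picture is of the moment at which its call begins: read the wrist's pose just before it. get_calibration takes no time and is no camera call.
- order.job_done(): hands the job in; it is judged then, once.
The state is a dict: "clock": time; "joint_pos": joint angles; "joint_vel": joint speeds; "tau": joint torques, N m; "eef_pos": TCP position; "tool_rot": TCP orientation; "ft_force": force on the tool from outside, world axes, zero at the start; "ft_torque": the same for the moment, N m; "grip_width": finger opening in m; "grasp_force": force on a finger pad.
Only numpy, scipy, OpenCV 4.12 (cv2) and the standard library are available. Lean on these libraries where they do the work, as an engineer would, in place of code of your own. Each camera call takes 0.05 s, during which the arm holds its last target. There are 200 camera calls.

## Working session

There is one attempt and no reset: what is moved stays moved. The work goes in short steps, Python scripts to look and compute and a tool call to move; the robot and the scene stay as the last step left them, time stands still between calls to the robot, and variables do not carry over. Pictures are saved under pics/ and viewed, at most 10 in all, crops included, and the job is handed in when it is done.

Besides the shell and the picture viewer there is one more tool, called after "Request:" as a command line: name --argument value ..., lists and objects as JSON in quotes. apply_moves: Moves the arm, as the interface text tells. Its arguments: {"type":"object","properties":{"targets":{"type":"array","items":{"type":"array","items":{"type":"array","items":{"type":"number"}}}}},"required":["targets"]}

```bash
mkdir -p pics; cat > h.py <<'E'
import numpy as np, cv2
from workcell import get_obs, imaging, order
from scipy.spatial.transform import Rotation as R
def cloud(name):
    o=get_obs(); im,d=imaging.camera(name); c=imaging.get_calibration(name)
    K=np.array(c["camera_matrix"]); k1=c["k1"]
    v,u=np.mgrid[0:d.shape[0],0:d.shape[1]].astype(float)
    p=cv2.undistortPoints(np.stack([u.ravel(),v.ravel()],1)[:,None],K,np.array([k1,0,0,0.])).reshape(-1,2)
    P=np.c_[p,np.ones(len(p))]*d.reshape(-1,1)
    if "hand_eye" in c:
        H=np.array(c["hand_eye"]); P=P@H[:3,:3].T+H[:3,3]
        P=P@R.from_quat(o["tool_rot"]).as_matrix().T+o["eef_pos"]
    else: P=P@np.array(c["rotation"]).T+np.array(c["eye"])
    P[d.ravel()==0]=np.nan
    return im,P.reshape(*d.shape,3)
E
python3 - <<'E'
from h import *
np.set_printoptions(precision=4,suppress=True)
ims=[]
for n in("top","side"):
    im,P=cloud(n); np.save(n+".npy",P); cv2.imwrite(f"pics/{n}0.png",im); cv2.imwrite(n+"raw.png",im)
    c=imaging.get_calibration(n); print(n,c["eye"],np.array(c["rotation"]).tolist(),c["k1"])
o=get_obs(); print(o)
E
```

```text
Traceback (most recent call last):
  File "h.py", line 13, in cloud
    else: P=P@np.array(c["rotation"]).T+np.array(c["eye"])
            ~^~~~~~~~~~~~~~~~~~~~~~~~~~
ValueError: matmul: Input operand 1 has a mismatch in its core dimension 0, with gufunc signature (n?,k),(k,m?)->(n?,m?) (size 4 is different from 3)
```

Rotation is a quaternion.

```bash
sed -i 's/P@np.array(c\["rotation"\]).T/P@R.from_quat(c["rotation"]).as_matrix().T/' h.py
python3 - <<'E'
from h import *
np.set_printoptions(precision=4,suppress=True)
for n in("top","side"):
    im,P=cloud(n); np.save(n+".npy",P); cv2.imwrite(f"pics/{n}0.png",im)
    c=imaging.get_calibration(n); print(n,c["eye"],c["rotation"],c["k1"])
    g=P[::60,::80]; print(g.reshape(-1,3)[::3])
print(get_obs()); print(imaging.get_calibration("wrist"))
E
```

```text
top [0.344  0.124  1.1473] [-0.6962  0.7143 -0.0465  0.0546] 0.029099700430459258
[[ 1.0038  0.7903  0.2832]
 [ 1.0001  0.216   0.2719]
 [ 0.9999 -0.3812  0.2391]
 [ 0.8677  0.4202  0.2409]
 [ 0.9723 -0.2466  0.0188]
 [ 0.7815  0.6964  0.0839]
 [ 0.7605  0.0129  0.0903]
 [ 0.6334  0.972  -0.0019]
 [ 0.5983  0.244   0.0684]
 [ 0.544  -0.3459  0.2289]
 [ 0.4398  0.4911 -0.0044]
 [ 0.4216 -0.2171 -0.0044]
 [ 0.224   1.1209 -0.7863]
 [ 0.1924 -0.0445 -0.7997]
 [-0.0447  1.4917 -0.8045]
 [-0.0793  0.3496 -0.8058]
 [-0.0987 -0.7858 -0.8025]]
side [0.2734 0.8175 0.7723] [-0.1402  0.91   -0.3853  0.0611] -0.05389413381403918
[[ 0.9992  0.2482  0.5883]
 [ 0.9502 -0.7889  0.3231]
 [ 0.1481 -0.0251  0.5787]
 [ 0.9988 -0.2157  0.2867]
 [ 0.2597 -1.7004 -0.1984]
 [ 0.9989  0.1729  0.2885]
 [ 0.5171 -0.4844  0.0004]
 [ 0.9987  0.426   0.2934]
 [ 0.6312  0.0517  0.0888]
 [ 0.0463  0.0728  0.2492]
 [ 0.7643  0.2861  0.0401]
 [ 0.0563 -0.735  -0.8133]
 [ 0.8504  0.5016  0.0349]
 [ 0.3824 -0.1149 -0.6501]
 [ 0.9488  0.6702 -0.0004]
 [ 0.4591  0.504  -0.0024]
 [-0.3363 -0.1197 -0.8009]]
{'clock': 0.15, 'joint_pos': array([-1.278 ,  0.2412,  0.004 ,  1.3352, -0.    ,  1.5708]), 'joint_vel': array([ 0.0008, -0.0015,  0.0038,  0.0005,  0.0013,  0.0013]), 'tau': array([ -0.0002, -37.2635,  25.2639,   0.0123,   0.    ,   0.    ]), 'eef_pos': array([ 0.1442, -0.4783,  0.2476]), 'tool_rot': array([ 0.9893,  0.1459, -0.0001, -0.0008]), 'ft_force': array([-0.3164, -0.2385,  0.8507]), 'ft_torque': array([-0.0085, -0.0328,  0.0315]), 'grasp_force': 0.0, 'grip_width': 0.08525302374330038}
{'camera_matrix': array([[358.0619,   0.    , 276.3683],
       [  0.    , 358.0619, 206.4253],
       [  0.    ,   0.    ,   1.    ]]), 'k1': -0.00813654370673349, 'hand_eye': array([[ 0.0008, -0.9534, -0.3016,  0.0765],
       [ 1.    ,  0.0005,  0.0012, -0.0002],
       [-0.001 , -0.3016,  0.9534, -0.1246],
       [ 0.    ,  0.    ,  0.    ,  1.    ]])}
```

View pics/top0.png

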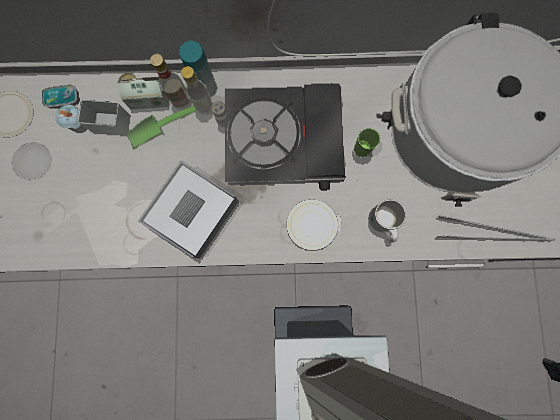

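View pics/side0.png

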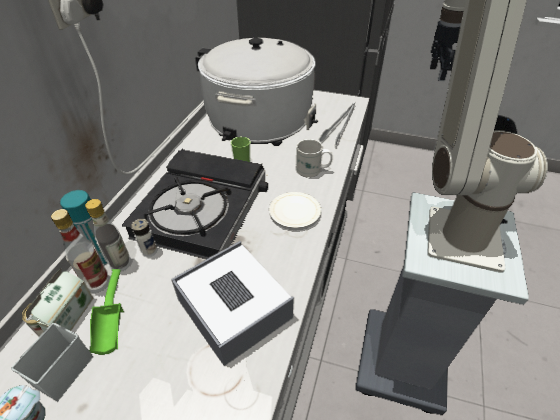

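The top picture shows the keeper at about (190,211), its patch at (187,209), the saucer at (313,225) and the mug at (388,217). In the side picture the keeper is at (235,300) with its front facing right and down, and the saucer is at (296,210).

```bash
python3 - <<'E'
from h import *
np.set_printoptions(precision=4,suppress=True)
P=np.load("top.npy"); im=cv2.imread("pics/top0.png"); g=im.mean(2)
sub=np.zeros(g.shape,bool); sub[150:270,130:250]=1
z=P[...,2]
m=sub&(z>.05)&(z<.12)
pts=P[m]; print("box n",len(pts),cv2.minAreaRect(pts[:,:2].astype(np.float32)), np.histogram(pts[:,2],bins=np.arange(.05,.12,.004)))
rect=cv2.boxPoints(cv2.minAreaRect(pts[:,:2].astype(np.float32))); print(rect)
# patch
pm=sub.copy(); pm[:]=0; pm[185:235,163:210]=1
d=pm&(g<150); n,l,s,c=cv2.connectedComponentsWithStats(d.astype(np.uint8))
k=1+np.argmax(s[1:,4]); q=P[l==k]; print("patch",s[k],q.mean(0),cv2.minAreaRect(q[:,:2].astype(np.float32)))
# side-view
S=np.load("side.npy"); si=cv2.imread("pics/side0.png").mean(2)
pm=np.zeros(si.shape,bool); pm[265:315,205:260]=1
n,l,s,c=cv2.connectedComponentsWithStats((pm&(si<150)).astype(np.uint8)); k=1+np.argmax(s[1:,4]); q=S[l==k]
print("side patch",s[k],q.mean(0),cv2.minAreaRect(q[:,:2].astype(np.float32)))
b=(S[...,2]>.05)&(S[...,2]<.12); b[:, :165]=0;b[:,305:]=0;b[:240]=0;b[365:]=0
q=S[b]; print("side box",cv2.minAreaRect(q[:,:2].astype(np.float32)),np.histogram(q[:,2],bins=np.arange(.05,.12,.004))[0])
# saucer and mug
for nm,A,(r0,r1,c0,c1),zl in(("sa",P,(190,260,280,350),.006),("mug",P,(190,255,360,415),.03),("saS",S,(185,235,262,330),.006),("mugS",S,(130,185,290,340),.03)):
    a=A[r0:r1,c0:c1].reshape(-1,3); a=a[(a[:,2]>zl)&(a[:,2]<.13)]
    print(nm,len(a),a.min(0),a.max(0),cv2.minEnclosingCircle(a[:,:2].astype(np.float32)),np.median(a[:,2]))
for A,u,v in((P,300,260),(P,150,180),(P,260,230)): print(A[v,u])
E
```

```text
box n 5874 ((0.571537435054779, 0.35189926624298096), (0.19321128726005554, 0.3387603759765625), 54.810630798339844) (array([  27,   38,   59,  166,  486, 1601, 2646,  457,  299,   43,   21,
         25,    6,    0,    0,    0,    0]), array([0.05 , 0.054, 0.058, 0.062, 0.066, 0.07 , 0.074, 0.078, 0.082,
       0.086, 0.09 , 0.094, 0.098, 0.102, 0.106, 0.11 , 0.114, 0.118]))
[[0.3774 0.3706]
 [0.6543 0.1753]
 [0.7656 0.3332]
 [0.4888 0.5285]]
patch [169 190  36  38 697] [nan nan nan] ((0.5192885398864746, 0.39181798696517944), (0.06164122745394707, 0.09013599157333374), 55.14884567260742)
side patch [210 271  44  40 924] [nan nan nan] ((0.5186194777488708, 0.3919423520565033), (0.059428516775369644, 0.0900910273194313), 55.544593811035156)
side box ((0.5725406408309937, 0.35614657402038574), (0.18647977709770203, 0.34126779437065125), 55.6385498046875) [ 154  139  119  232  258 3863 2304  369  410    1    0    0    0    0
    0    0    0]
sa 1894 [ 0.4    -0.0343  0.006 ] [0.5707 0.1325 0.0347] ((0.4909152686595917, 0.05464347079396248), 0.09707807749509811) 0.01285144479009026
mug 552 [ 0.4126 -0.2067  0.03  ] [ 0.5256 -0.1242  0.0973] ((0.46899405121803284, -0.16630586981773376), 0.05750003084540367) 0.07439350414097656
saS 1300 [ 0.398  -0.0313  0.006 ] [0.5799 0.1188 0.0546] ((0.49063774943351746, 0.04007760435342789), 0.09307152032852173) 0.0124369073356983
mugS 824 [ 0.4123 -0.3791  0.0301] [ 0.5806 -0.121   0.0943] ((0.45973530411720276, -0.250061571598053), 0.13377472758293152) 0.06596795277914691
[ 0.3703  0.0784 -0.0021]
[ 0.622   0.5238 -0.0016]
[0.461  0.1938 0.0025]
```

```bash
python3 - <<'E'
from h import *
np.set_printoptions(precision=4,suppress=True)
from scipy.optimize import least_squares
a=np.deg2rad(55.35); ex=np.array([np.cos(a),np.sin(a)]); ey=np.array([-ex[1],ex[0]]); p0=np.array([.519,.3919])
for n in("top","side"):
    A=np.load(n+".npy").reshape(-1,3); A=A[~np.isnan(A[:,0])]
    d=A[:,:2]-p0; q=np.c_[d@ex,d@ey,A[:,2]]
    q=q[(abs(q[:,0])<.13)&(abs(q[:,1])<.13)]
    for lo,hi in((.04,.055),(.055,.066),(.080,.09)):
        s=q[(q[:,2]>lo)&(q[:,2]<hi)]; print(n,lo,len(s),np.percentile(s[:,0],[1,5,95,99]),np.percentile(s[:,1],[1,5,95,99]))
    # lid plane height + profile
    c=q[(abs(q[:,0])<.06)&(abs(q[:,1])<.07)]; print("lid z",np.median(c[:,2]),c[:,2].std())
    for lab,i,j in(("x",0,1),("y",1,0)):
        s=q[abs(q[:,j])<.05]; b=np.arange(-.13,.131,.005); k=np.digitize(s[:,i],b)
        print(lab,[(round(b[t-1]*1e3),round(1e3*np.median(s[k==t,2]))) for t in range(1,len(b)) if (k==t).sum()>3 and abs(b[t-1])>.075])
    # saucer circle fit on rim: points 12..19mm
    A=A[(A[:,2]>.0095)&(A[:,2]<.022)]; s=A[np.hypot(A[:,0]-.488,A[:,1]-.045)<.085]
    c=s[:,:2].mean(0)
    for _ in range(5):
        th=np.arctan2(*(s[:,:2]-c).T[::-1]); r=np.hypot(*(s[:,:2]-c).T)
        E=[]
        for t in np.linspace(-np.pi,np.pi,25)[:-1]:
            w=(abs(th-t-.13)<.13)
            if w.sum()>5:E.append(s[w][np.argsort(r[w])[int(.95*w.sum())],:2])
        E=np.array(E); f=least_squares(lambda v:np.hypot(E[:,0]-v[0],E[:,1]-v[1])-v[2],[*c,.075],loss="soft_l1",f_scale=.002).x; c=f[:2]
    print("saucer",f,len(E))
E
```

```text
top 0.04 81 [-0.0933 -0.0931 -0.0912 -0.0499] [-0.1275 -0.0999  0.0892  0.0984]
top 0.055 128 [-0.0935 -0.0931  0.0704  0.088 ] [-0.1268 -0.0975  0.0962  0.0968]
top 0.08 461 [-0.0895 -0.0772  0.0914  0.0928] [-0.103  -0.1021  0.101   0.102 ]
lid z 0.07486959468627052 0.0020062621245434337
x [(-130, -1), (-125, 0), (-120, -1), (-115, -1), (-110, 0), (-105, 0), (-100, -1), (-95, 40), (-90, 74), (-85, 75), (-80, 75), (75, 75), (80, 75), (85, 80), (90, 82), (120, 2), (125, 0)]
y [(-130, 1), (-125, 0), (-120, 0), (-115, 0), (-105, 83), (-100, 81), (-95, 75), (-90, 75), (-85, 75), (-80, 74), (75, 75), (80, 75), (85, 75), (90, 75), (95, 82), (100, 83), (110, -1), (115, 0), (120, 1), (125, -1)]
saucer [0.4742 0.0419 0.0724] 24
side 0.04 386 [-0.0868 -0.0744  0.0931  0.0935] [-0.1277 -0.0731  0.1052  0.1056]
side 0.055 297 [-0.0852 -0.0714  0.0931  0.0935] [-0.1287 -0.1241  0.105   0.1056]
side 0.08 662 [-0.0882 -0.073   0.0925  0.0932] [-0.1005 -0.0987  0.1043  0.1052]
lid z 0.07350873102225136 0.0012746882693503115
x [(-130, -2), (-125, -1), (-95, 73), (-90, 74), (-85, 73), (-80, 73), (75, 74), (80, 74), (85, 83), (90, 47), (95, -1), (100, -1), (105, -1), (110, -1), (115, -1), (120, -2), (125, -2)]
y [(-130, 64), (-125, 61), (-105, 82), (-100, 80), (-95, 74), (-90, 73), (-85, 73), (-80, 74), (75, 74), (80, 74), (85, 74), (90, 74), (95, 82), (100, 48), (105, 9), (110, -1), (115, -1), (120, -1), (125, -1)]
saucer [0.474  0.0443 0.0729] 24
```

Request:
apply_moves --targets '[[[0.4,0.9,0,0,-1],[0.4,0.9,0,0,-1],[0.4,0.9,0,5,-1],[0.4,0.9,0,5,-1],[0.4,0.9,0,5,-1],[0.4,0.9,0,5,-1],[0.4,0.9,0,5,-1],[0.4,0.9,0,5,-1]]]'

```text
clock: 0.82
eef_pos: [0.2723, -0.1889, 0.2483]
tool_rot: [0.917, 0.398, 0.0, 0.0]
ft_force: [1.1, 0.4, -0.3]
grip_width: -0.0003
grasp_force: 0.0
```

Request:
apply_moves --targets '[[[0.38,0.9,0,2,-1],[0.38,0.9,0,2,-1],[0.38,0.9,0,2,-1],[0.38,0.9,0,2.4,-1],[0.38,0.9,0,0,-1],[0.38,0.9,0,0,-1],[0.38,0.9,0,0,-1],[0.38,0.9,0,0,-1]]]'

```text
clock: 1.48
eef_pos: [0.394, 0.0994, 0.2482]
tool_rot: [0.886, 0.463, 0.0, 0.0]
ft_force: [1.1, -1.4, 0.6]
grip_width: 0.0002
grasp_force: 0.0
```

Request:
apply_moves --targets '[[[0.38,0.9,0,0,-1],[0.38,0.9,0,0,-1],[0.38,0.9,0,0,-1],[0.38,0.9,0,0,-1],[0.38,0.9,-0.2,0,-1],[0.38,0.9,-0.4,0,-1],[0.38,0.9,-0.8,0,-1],[0.3,0.7,-0.8,0,-1]]]'

```text
clock: 2.15
eef_pos: [0.5101, 0.372, 0.168]
tool_rot: [0.886, 0.464, 0.002, -0.0]
ft_force: [0.2, -0.1, -0.4]
grip_width: 0.0002
grasp_force: 0.0
```

```bash
python3 -c "
from h import *
o=get_obs();print(o['eef_pos'],(np.array([.519,.392,.1])-o['eef_pos'])/.04,R.from_quat(o['tool_rot']).as_euler('xyz',degrees=True),o['ft_force'],o['joint_pos'])"
```

```text
[0.51009947 0.37196623 0.168033  ] [ 0.2225132   0.50084431 -1.70082496] [179.93346735  -0.21530029  55.24611117] [ 0.21591244 -0.07869993 -0.44057156] [6.29996244e-01 5.39683704e-01 2.39859163e-01 1.26704110e+00
 1.35724437e-04 2.80736481e+00]
```

Request:
apply_moves --targets '[[[0.1,0.2,-0.7,0,-1],[0.08,0.15,-0.4,0,-1],[0,0,-0.2,0,-1],[0,0,-0.06,0,-1],[0,0,0,0,-1],[0,0,0,0,-1]]]'

```text
clock: 2.65
eef_pos: [0.5166, 0.3827, 0.1152]
tool_rot: [0.886, 0.463, 0.001, -0.0]
ft_force: [0.3, -0.3, -0.9]
grip_width: 0.0002
grasp_force: 0.0
```

```bash
cat > s.py <<'E'
from h import *
np.set_printoptions(precision=4,suppress=True)
o=get_obs();print(o['clock'],o['eef_pos'],o['ft_force'],R.from_quat(o['tool_rot']).as_euler('xyz',degrees=True))
E
python3 s.py
```

```text
2.65 [0.5166 0.3827 0.1152] [ 0.2504 -0.2849 -0.8506] [179.958   -0.1129  55.1381]
```

Request:
apply_moves --targets '[[[0,0.15,-0.1,0,-1],[0,0,-0.1,0,-1],[0,0,-0.1,0,-1],[0,0,-0.05,0,-1],[0,0,-0.05,0,-1],[0,0,0,0,-1],[0,0,0,0,-1]]]'

```text
clock: 3.23
eef_pos: [0.5159, 0.3887, 0.0973]
tool_rot: [0.886, 0.463, -0.0, 0.0]
ft_force: [-0.2, -0.6, 0.6]
grip_width: -0.0001
grasp_force: 0.0
```

Request:
apply_moves --targets '[[[0.05,0.05,-0.03,0,-1],[0,0,-0.03,0,-1],[0,0,-0.03,0,-1],[0,0,0,0,-1],[0,0,0,0,-1]]]'

```text
clock: 3.65
eef_pos: [0.5179, 0.3908, 0.0938]
tool_rot: [0.886, 0.463, -0.0, 0.0]
ft_force: [-0.4, 1.2, -1.0]
grip_width: -0.0002
grasp_force: 0.0
```

Request:
apply_moves --targets '[[[0,0,-0.02,0,-1],[0,0,-0.02,0,-1],[0,0,0,0,-1],[0,0,0,0,-1]]]'

```text
clock: 3.98
eef_pos: [0.5179, 0.3908, 0.0923]
tool_rot: [0.886, 0.463, -0.0, 0.0]
ft_force: [0.3, -0.4, 0.8]
grip_width: -0.0002
grasp_force: 0.0
```

Request:
apply_moves --targets '[[[0,0,-0.02,0,-1],[0,0,0,0,-1],[0,0,0,0,-1]]]'

```text
clock: 4.23
eef_pos: [0.518, 0.391, 0.0918]
tool_rot: [0.886, 0.463, 0.0, -0.0]
ft_force: [-0.3, -0.1, 1.3]
grip_width: 0.0002
grasp_force: 0.9
```

Request:
apply_moves --targets '[[[0,0,-0.01,0,-1],[0,0,0,0,-1],[0,0,0,0,-1]]]'

```text
clock: 4.48
eef_pos: [0.518, 0.391, 0.0916]
tool_rot: [0.886, 0.463, 0.0, -0.0]
ft_force: [-1.6, -1.0, 3.6]
grip_width: 0.0002
grasp_force: 1.9
```

Request:
apply_moves --targets '[[[0,0,-0.01,0,-1],[0,0,0,0,-1],[0,0,0,0,-1]]]'

```text
clock: 4.73
eef_pos: [0.5181, 0.391, 0.0914]
tool_rot: [0.886, 0.463, 0.0, -0.0]
ft_force: [-1.8, -1.2, 5.5]
grip_width: 0.0002
grasp_force: 2.7
```

Request:
apply_moves --targets '[[[0,0,-0.02,0,-1],[0,0,-0.02,0,-1],[0,0,0,0,-1],[0,0,0,0,-1]]]'

```text
clock: 5.07
eef_pos: [0.5181, 0.391, 0.0908]
tool_rot: [0.886, 0.463, 0.001, -0.0]
ft_force: [-3.1, -2.4, 9.4]
grip_width: -0.0003
grasp_force: 4.8
```

Request:
apply_moves --targets '[[[0,0,-0.02,0,-1],[0,0,-0.02,0,-1],[0,0,0,0,-1],[0,0,0,0,-1]]]'

```text
clock: 5.4
eef_pos: [0.5181, 0.391, 0.0902]
tool_rot: [0.886, 0.463, 0.001, -0.0]
ft_force: [-3.7, -3.3, 14.1]
grip_width: -0.0001
grasp_force: 7.0
```

Request:
apply_moves --targets '[[[-0.02,-0.029,0,0,-1],[-0.04,-0.058,0,0,-1],[-0.04,-0.058,0,0,-1],[-0.04,-0.058,0,0,-1],[-0.04,-0.058,0,0,-1],[-0.04,-0.058,0,0,-1]]]'

```text
clock: 5.9
eef_pos: [0.5117, 0.3816, 0.0908]
tool_rot: [0.886, 0.464, 0.005, -0.002]
ft_force: [0.3, 4.6, 9.6]
grip_width: -0.0001
grasp_force: 4.6
```

```bash
python3 - <<'E'
from h import *
im,P=cloud("side"); S=P; c=cv2.resize(im[230:380,160:320],None,fx=3,fy=3); cv2.imwrite("pics/drag1.png",c)
exec(open("s.py").read())
E
```

```text
5.95 [0.5113 0.3812 0.0908] [ 0.2524  2.9368 10.0993] [179.952   -0.5634  55.2242]
```

View pics/drag1.png

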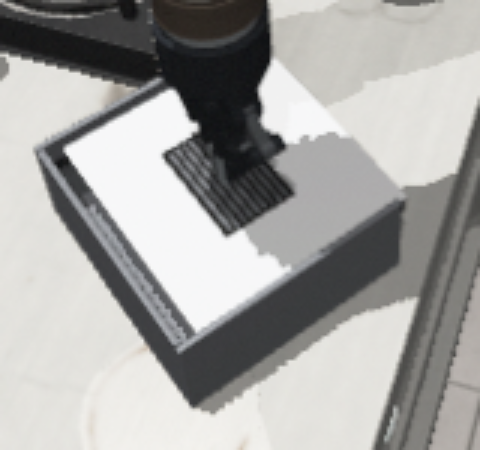

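The crop shows the gripper on the ribbed patch and a gap opening at the rear wall (60,160), so the lid is sliding. I'll press slightly harder and carry on.

Request:
apply_moves --targets '[[[-0.04,-0.058,-0.02,0,-1],[-0.04,-0.058,-0.01,0,-1],[-0.04,-0.058,0,0,-1],[-0.04,-0.058,0,0,-1],[-0.04,-0.058,0,0,-1],[-0.04,-0.058,0,0,-1],[-0.04,-0.058,0,0,-1],[-0.04,-0.058,0,0,-1]]]'

```text
clock: 6.62
eef_pos: [0.4993, 0.3637, 0.0904]
tool_rot: [0.886, 0.464, 0.006, -0.002]
ft_force: [0.2, 4.6, 12.8]
grip_width: 0.0
grasp_force: 6.1
```

Request:
apply_moves --targets '[[[-0.05,-0.072,0,0,-1],[-0.05,-0.072,0,0,-1],[-0.05,-0.072,0,0,-1],[-0.05,-0.072,0,0,-1],[-0.05,-0.072,0,0,-1],[-0.05,-0.072,0,0,-1],[-0.05,-0.072,0,0,-1],[-0.05,-0.072,0,0,-1]]]'

```text
clock: 7.28
eef_pos: [0.4834, 0.3406, 0.0904]
tool_rot: [0.886, 0.464, 0.006, -0.002]
ft_force: [1.0, 5.4, 12.5]
grip_width: 0.0001
grasp_force: 6.3
```

Request:
apply_moves --targets '[[[-0.05,-0.072,0,0,-1],[-0.05,-0.072,0,0,-1],[-0.05,-0.072,0,0,-1],[-0.05,-0.072,0,0,-1],[-0.05,-0.072,0,0,-1],[-0.05,-0.072,0,0,-1],[-0.05,-0.072,0,0,-1]]]'

```text
clock: 7.87
eef_pos: [0.4695, 0.3205, 0.0903]
tool_rot: [0.886, 0.464, 0.006, -0.002]
ft_force: [0.4, 5.8, 12.5]
grip_width: -0.0005
grasp_force: 6.6
```

```bash
cat > lid.py <<'E'
from h import *
exec(open("s.py").read())
a=np.deg2rad(55.35); ex=np.array([np.cos(a),np.sin(a)]); ey=np.array([-ex[1],ex[0]]); p0=np.array([.519,.3919])
print("tool box-frame",(o['eef_pos'][:2]-p0)@ex,(o['eef_pos'][:2]-p0)@ey)
for n in("top","side"):
    im,A=cloud(n); v=(im.min(2)>=0).ravel(); A=A.reshape(-1,3); d=A[:,:2]-p0; q=np.c_[d@ex,d@ey,A[:,2]]
    for lo,hi in((-.085,-.06),(.06,.085)):
        s=q[(q[:,1]>lo)&(q[:,1]<hi)&(q[:,2]>.068)&(q[:,2]<.079)&(abs(q[:,0])<.23)]
        print(n,lo,len(s),"front",np.percentile(s[:,0],[1,4]),"rear (excl wall)",np.percentile(s[s[:,0]<.08,0],[97,99.5]))
E
python3 lid.py
```

```text
7.8667 [0.4695 0.3205 0.0903] [ 0.3872  5.8248 12.4718] [179.9327  -0.7161  55.2484]
tool box-frame -0.08685474981914935 8.778987270145061e-05
top -0.085 536 front [-0.1766 -0.1713] rear (excl wall) [-0.0058 -0.0015]Traceback (most recent call last):
  File "lid.py", line 9, in <module>
    print(n,lo,len(s),"front",np.percentile(s[:,0],[1,4]),"rear (excl wall)",np.percentile(s[s[:,0]<.08,0],[97,99.5]))
                              ~~~~~~~~~~~~~^^^^^^^^^^^^^^
    return _quantile_unchecked(
        a, q, axis, out, overwrite_input, method, keepdims, weights)
    return _ureduce(a,
                    func=_quantile_ureduce_func,
    ...<5 lines>...
                    overwrite_input=overwrite_input,
                    method=method)
    r = func(a, **kwargs)
    result = _quantile(arr,
                       quantiles=q,
    ...<2 lines>...
                       out=out,
                       weights=wgt)
    slices_having_nans = np.isnan(arr[-1, ...])
                                  ~~~^^^^^^^^^
IndexError: index -1 is out of bounds for axis 0 with size 0
```

Request:
apply_moves --targets '[[[-0.05,-0.072,0,0,-1],[-0.05,-0.072,0,0,-1],[-0.05,-0.072,0,0,-1],[-0.05,-0.072,0,0,-1],[-0.05,-0.072,0,0,-1],[-0.05,-0.072,0,0,-1],[-0.05,-0.072,0,0,-1]]]'

```text
clock: 8.5
eef_pos: [0.4557, 0.3003, 0.0902]
tool_rot: [0.886, 0.464, 0.006, -0.002]
ft_force: [0.3, 4.2, 13.7]
grip_width: -0.0
grasp_force: 6.8
```

Request:
apply_moves --targets '[[[-0.03,-0.043,0,0,-1],[-0.03,-0.043,0,0,-1],[-0.03,-0.043,0,0,-1],[-0.03,-0.043,0,0,-1]]]'

```text
clock: 8.83
eef_pos: [0.4509, 0.2935, 0.0902]
tool_rot: [0.886, 0.464, 0.006, -0.002]
ft_force: [0.2, 5.0, 14.1]
grip_width: -0.0005
grasp_force: 6.9
```

```bash
sed -i 's/        print(n,lo/        if len(s)>20: print(n,lo/' lid.py; python3 lid.py
```

```text
8.8333 [0.4509 0.2935 0.0902] [ 0.23    4.9611 14.1101] [179.9254  -0.715   55.247 ]
tool box-frame -0.11968701732932785 2.277171841812836e-05
top -0.085 536 front [-0.2091 -0.204 ] rear (excl wall) [-0.0394 -0.0343]
side -0.085 354 front [-0.1337 -0.1297] rear (excl wall) [-0.0359 -0.0336]
side 0.06 753 front [-0.2077 -0.2015] rear (excl wall) [-0.0381 -0.0343]
```

Request:
apply_moves --targets '[[[-0.02,-0.029,0,0,-1],[-0.02,-0.029,0,0,-1]]]'

```text
clock: 9.1
eef_pos: [0.4497, 0.2917, 0.0903]
tool_rot: [0.886, 0.464, 0.006, -0.003]
ft_force: [1.3, 8.0, 13.1]
grip_width: -0.0
grasp_force: 6.4
```

Request:
apply_moves --targets '[[[-0.02,-0.029,0,0,-1],[-0.02,-0.029,0,0,-1]]]'

```text
clock: 9.27
eef_pos: [0.449, 0.29, 0.0905]
tool_rot: [0.886, 0.464, 0.007, -0.003]
ft_force: [3.5, 8.2, 11.1]
grip_width: -0.0002
grasp_force: 5.8
```

Request:
apply_moves --targets '[[[-0.02,-0.029,0,0,-1],[-0.02,-0.029,0,0,-1]]]'

```text
clock: 9.43
eef_pos: [0.4478, 0.2876, 0.0905]
tool_rot: [0.886, 0.464, 0.008, -0.002]
ft_force: [2.3, 6.6, 11.3]
grip_width: 0.0
grasp_force: 5.7
```

```bash
python3 lid.py
```

```text
9.4333 [0.4478 0.2876 0.0905] [ 2.2657  6.5518 11.2744] [179.8323  -0.9199  55.2495]
tool box-frame -0.12629443123623235 -0.0007694136280576094
top -0.085 531 front [-0.2105 -0.2059] rear (excl wall) [-0.0432 -0.0369]
side -0.085 364 front [-0.1392 -0.1347] rear (excl wall) [-0.0373 -0.0352]
side 0.06 751 front [-0.2098 -0.2035] rear (excl wall) [-0.0394 -0.0359]
```

Request:
apply_moves --targets '[[[0,0,0.1,0,-1],[0,0,0.2,0,-1],[0,0,0.6,0,-1],[0,0,0.9,0,1],[0,0,0.9,0,1],[0,0,0.9,0,1],[0,0,0.4,0,1],[0,0,0,0,1]]]'

```text
clock: 10.2
eef_pos: [0.4444, 0.2832, 0.251]
tool_rot: [0.886, 0.463, 0.004, -0.0]
ft_force: [0.0, -0.1, 1.2]
grip_width: 0.0604
grasp_force: 0.0
```

```bash
cat > g.py <<'E'
from lid import *
for n in("top","side","wrist"):
    im,A=cloud(n)
    if n=="wrist": cv2.imwrite("pics/wrist%d.png"%int(100*o['clock']),im)
    A=A.reshape(-1,3); d=A[:,:2]-p0; q=np.c_[d@ex,d@ey,A[:,2]]
    w=(q[:,0]>-.03)&(q[:,0]<.084)&(abs(q[:,1])<.094)&(q[:,2]>.02)&(q[:,2]<.075); s=q[w]
    # keep pale points only
    s=s[im.reshape(-1,3)[w].max(1)>110]
    if len(s)>20: print(n,len(s),"med",np.median(s,0),"lo",np.percentile(s,2,axis=0),"hi",np.percentile(s,98,axis=0))
E
python3 g.py; ls pics
```

```text
10.2 [0.4444 0.2832 0.251 ] [ 0.0127 -0.1007  1.1989] [179.8187  -0.3994  55.164 ]
tool box-frame -0.13178226149060682 -0.0004362334533389439
top -0.085 422 front [-0.2111 -0.207 ] rear (excl wall) [-0.0397 -0.0358]
side -0.085 569 front [-0.2087 -0.2029] rear (excl wall) [-0.0388 -0.0359]
side 0.06 759 front [-0.209  -0.2026] rear (excl wall) [-0.0389 -0.0355]
side 398 med [0.041  0.0038 0.0401] lo [ 0.0145 -0.0201  0.0272] hi [0.0624 0.0213 0.0564]
wrist 86 med [ 0.013  -0.0052  0.0361] lo [ 0.0106 -0.0111  0.0337] hi [0.0147 0.0005 0.039 ]
drag1.png
side0.png
top0.png
wrist1019.png
```

Request:
apply_moves --targets '[[[0.3,0.45,0,0,1],[0.4,0.6,0,0,1],[0.5,0.7,0,0,1],[0.5,0.7,0,0,1],[0.4,0.6,0,0,1],[0.3,0.45,0,0,1],[0,0,0,0,1],[0,0,0,0,1]]]'

```text
clock: 11.12
eef_pos: [0.5383, 0.4226, 0.2425]
tool_rot: [0.886, 0.463, -0.003, 0.001]
ft_force: [-0.1, 0.2, 0.2]
grip_width: 0.0854
grasp_force: 0.0
```

```bash
python3 g.py; ls -t pics|head -1; mv pics/$(ls -t pics|head -1) pics/wristB.png
```

```text
11.1167 [0.5383 0.4226 0.2425] [-0.0756  0.2385  0.1756] [-179.9133    0.3165   55.2258]
tool box-frame 0.03619372449074558 0.00159966150195915
top -0.085 572 front [-0.2106 -0.2057] rear (excl wall) [-0.041  -0.0362]
top 0.06 142 front [-0.2123 -0.2111] rear (excl wall) [-0.155  -0.1459]
side -0.085 565 front [-0.2089 -0.2031] rear (excl wall) [-0.041  -0.0363]
side 0.06 757 front [-0.2097 -0.2036] rear (excl wall) [-0.0388 -0.036 ]
top 155 med [ 0.036  -0.0076  0.0441] lo [ 0.0177 -0.0283  0.0317] hi [0.0598 0.0108 0.0547]
side 385 med [0.0417 0.0035 0.0403] lo [ 0.018  -0.0204  0.0263] hi [0.0628 0.0218 0.0555]
wrist 2059 med [ 0.0424 -0.0052  0.042 ] lo [ 0.0192 -0.028   0.0292] hi [0.0621 0.0179 0.0554]
wrist1111.png
```

View pics/wristB.png

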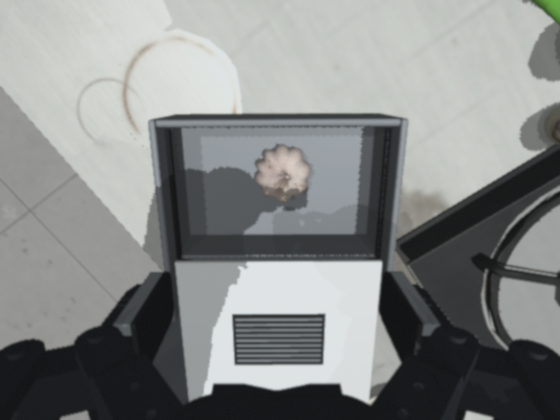

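The wrist picture shows the lid fully out, with its rear edge at row 258, and the garlic in the bay with its stem at (284,174), clear of the walls. I'll descend over it.

Request:
apply_moves --targets '[[[0.1,0,-0.4,0,1],[0.1,0,-0.7,0,1],[0,0,-0.7,0,1],[0,0,-0.7,0,1],[0,0,-0.5,0,1],[0,0,-0.2,0,1],[0,0,0,0,1],[0,0,0,0,1]]]'

```text
clock: 12.03
eef_pos: [0.547, 0.4223, 0.1196]
tool_rot: [0.886, 0.463, 0.001, -0.0]
ft_force: [-0.3, 0.5, -0.1]
grip_width: 0.0856
grasp_force: 0.0
```

```bash
python3 g.py | grep -v lo0; rm -f pics/wrist1[2-9]*
```

```text
12.0333 [0.547  0.4223 0.1196] [-0.2997  0.5161 -0.0805] [179.9823  -0.0574  55.1572]
tool box-frame 0.040895042176876915 -0.005750906743572679
top -0.085 538 front [-0.2108 -0.2059] rear (excl wall) [-0.0406 -0.0362]
top 0.06 30 front [-0.2127 -0.2125] rear (excl wall) [-0.1865 -0.1838]
side -0.085 571 front [-0.2096 -0.2034] rear (excl wall) [-0.0395 -0.0356]
side 0.06 756 front [-0.21   -0.2038] rear (excl wall) [-0.039  -0.0357]
top 42 med [ 0.0403 -0.0183  0.0438] lo [ 0.0231 -0.0259  0.0322] hi [ 0.0591 -0.0111  0.0511]
side 245 med [0.0474 0.004  0.0408] lo [ 0.0318 -0.0198  0.0271] hi [0.0635 0.0202 0.0553]
wrist 3976 med [ 0.0464 -0.0061  0.0415] lo [ 0.0208 -0.0272  0.0281] hi [0.0628 0.0165 0.0524]
```

Request:
apply_moves --targets '[[[0,0,-0.3,0,1],[0,0,-0.5,0,1],[0,0,-0.5,0,1],[0,0,-0.4,0,1],[0,0,-0.3,0,1],[0,0,-0.2,0,1],[0,0,0,0,1],[0,0,0,0,1]]]'

```text
clock: 12.95
eef_pos: [0.5469, 0.4225, 0.0306]
tool_rot: [0.886, 0.463, 0.0, -0.0]
ft_force: [-0.0, -0.1, 0.7]
grip_width: 0.0852
grasp_force: 0.0
```

Request:
apply_moves --targets '[[[0,0,-0.1,0,1],[0,0,0,0,1],[0,0,0,0,0.4],[0,0,0,0,0.2],[0,0,0,0,-1],[0,0,0,0,-1],[0,0,0,0,-1],[0,0,0,0,-1]]]'

```text
clock: 13.62
eef_pos: [0.5474, 0.4229, 0.0277]
tool_rot: [0.886, 0.463, 0.001, -0.0]
ft_force: [0.0, -0.4, 5.3]
grip_width: 0.0497
grasp_force: 62.0
```

Request:
apply_moves --targets '[[[0,0,0.05,0,-1],[0,0,0.1,0,-1],[0,0,0.2,0,-1],[0,0,0.3,0,-1],[0,0,0.3,0,-1],[0,0,0.3,0,-1]]]'

```text
clock: 14.12
eef_pos: [0.547, 0.4226, 0.078]
tool_rot: [0.886, 0.463, 0.0, -0.0]
ft_force: [-0.5, 0.8, 0.7]
grip_width: 0.0497
grasp_force: 62.1
```

Request:
apply_moves --targets '[[[0,0,0.4,0,-1],[0,0,0.5,0,-1],[0,0,0.6,0,-1],[0,0,0.6,0,-1],[0,0,0.5,0,-1],[0,0,0.4,0,-1],[0,0,0,0,-1],[0,0,0,0,-1]]]'

```text
clock: 14.78
eef_pos: [0.5475, 0.4229, 0.1986]
tool_rot: [0.886, 0.463, 0.002, -0.0]
ft_force: [-0.4, 0.3, 0.0]
grip_width: 0.05
grasp_force: 62.1
```

```bash
python3 - <<'E'
from h import *
exec(open("s.py").read())
im,P=cloud("side"); w,_=cloud("wrist"); np.save("sg.npy",P); cv2.imwrite("sg.png",im)
v=P[...,0]; e=o['eef_pos']
m=(np.hypot(P[...,0]-e[0],P[...,1]-e[1])<.06)&(P[...,2]>e[2]-.05)&(P[...,2]<e[2]+.1)
r,c=np.where(m); r0,c0=int(r.mean()),int(c.mean()); print(r0,c0)
a=im[max(0,r0-75):r0+75,max(0,c0-75):c0+75]; a=cv2.resize(a,(400,400)); b=cv2.resize(w,(400,400))
cv2.imwrite("pics/held.png",np.hstack([a,b]))
q=P[m]; s=im[m].mean(1)>120; print(q[s][:,2].min() if s.any() else None, np.percentile(q[:,2],[0.5,2,5]))
E
```

```text
14.7833 [0.5475 0.4229 0.1986] [-0.3799  0.3339  0.0038] [179.9282  -0.2303  55.1749]
254 203
0.19252883696866763 [0.1875 0.1913 0.1958]
```

View pics/held.png

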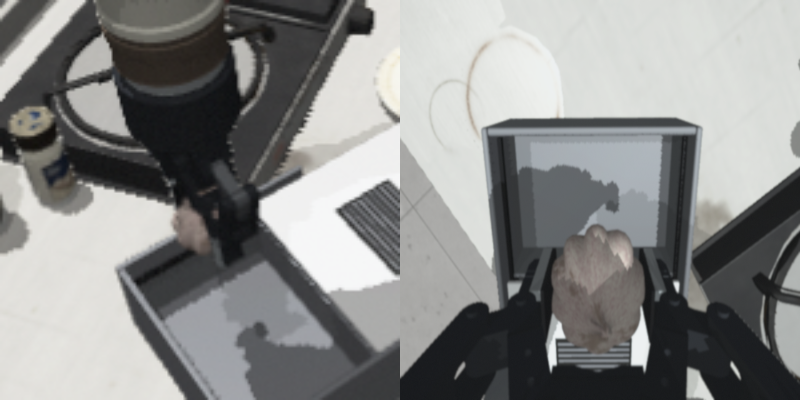

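The garlic is held between the pads, but the wrist view suggests it is tilted towards the tool's +x. I'll measure the tilt from depth while carrying it.

```bash
cat > tilt.py <<'E'
from h import *
exec(open("s.py").read())
im,P=cloud("wrist"); e=o['eef_pos']; M=R.from_quat(o['tool_rot']).as_matrix()
q=(P-e)@M   # tool frame
m=(abs(q[...,0])<.05)&(abs(q[...,1])<.0245)&(q[...,2]>-.04)&(q[...,2]<.05)&(im.max(2)>60)
n,l,s,c=cv2.connectedComponentsWithStats(m.astype(np.uint8)); k=1+np.argmax(s[1:,4]); m=l==k
g=q[m]; print(s[k],"min",np.percentile(g,1,axis=0),"max",np.percentile(g,99,axis=0))
b=np.abs(g[:,1])<.004; gg=g[b]
for x in np.arange(-.03,.04,.006):
    w=abs(gg[:,0]-x)<.003
    if w.sum()>2: print(round(x*1e3),"z(down) mm",np.round(1e3*np.median(gg[w,2]),1))
from scipy.optimize import least_squares
f=least_squares(lambda v:np.linalg.norm(g-v[:3],axis=1)-v[3],[0,0,0,.027],loss="soft_l1",f_scale=.002).x; print("sphere",f)
x,y,w,h=s[k][:4]; cr=im[max(0,y-15):y+h+15,max(0,x-15):x+w+15]; cv2.imwrite("pics/tilt%d.png"%int(o['clock']*100),cv2.resize(cr,(560,int(560*cr.shape[0]/cr.shape[1])),interpolation=cv2.INTER_CUBIC)); print(cr.shape)
E
python3 tilt.py; mv pics/tilt1*.png pics/tiltA.png
```

```text
14.8833 [0.5463 0.422  0.1954] [-0.2857 -0.0218 -1.1822] [-179.9713    0.0851   55.1768]
[  214   235   129   138 13626] min [-0.0216 -0.0232 -0.0309] max [0.0231 0.0229 0.0051]
-30 z(down) mm -10.5
-24 z(down) mm -14.0
-18 z(down) mm -17.2
-12 z(down) mm -20.8
-6 z(down) mm -25.2
0 z(down) mm -25.4
6 z(down) mm -19.3
12 z(down) mm -15.0
18 z(down) mm -9.9
24 z(down) mm -2.0
sphere [-0.0042  0.0004  0.0048  0.0264]
(168, 159, 3)
```

View pics/tiltA.png

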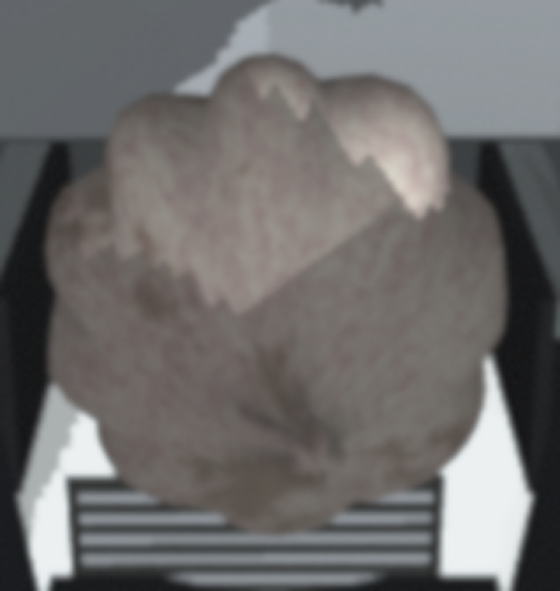

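The picture shows the stem tip at (315,440). In this camera image-down is world-up, so the bulb is upright, and its underside is about 23 mm below the TCP. I'll carry it to the saucer at (0.474, 0.043).

Request:
apply_moves --targets '[[[-0.06,-0.3,0,0,-1],[-0.1,-0.6,0,0,-1],[-0.15,-0.8,0,0,-1],[-0.15,-0.8,0,0,-1],[-0.15,-0.8,0,0,-1],[-0.15,-0.8,0,0,-1],[-0.15,-0.8,0,0,-1],[-0.15,-0.8,0,0,-1]]]'

```text
clock: 15.6
eef_pos: [0.5029, 0.1926, 0.1948]
tool_rot: [0.886, 0.463, -0.001, -0.0]
ft_force: [0.5, -0.3, -0.1]
grip_width: 0.0498
grasp_force: 62.1
```

Request:
apply_moves --targets '[[[-0.15,-0.8,0,0,-1],[-0.15,-0.8,0,0,-1],[-0.15,-0.8,0,0,-1],[-0.15,-0.7,0,0,-1],[-0.1,-0.4,0,0,-1],[-0.08,-0.2,0,0,-1],[0,0,0,0,-1],[0,0,0,0,-1]]]'

```text
clock: 16.27
eef_pos: [0.4729, 0.0466, 0.1958]
tool_rot: [0.886, 0.463, -0.0, -0.0]
ft_force: [-0.2, -0.9, 0.2]
grip_width: 0.0501
grasp_force: 62.1
```

```bash
cat > sau.py <<'E'
from h import *
exec(open("s.py").read())
from scipy.optimize import least_squares
for n in("top","side","wrist"):
    im,A=cloud(n); A=A.reshape(-1,3); A=A[(A[:,2]>.0095)&(A[:,2]<.022)]; s=A[np.hypot(A[:,0]-.474,A[:,1]-.043)<.085]
    c=np.array([.474,.043])
    for _ in range(5):
        th=np.arctan2(*(s[:,:2]-c).T[::-1]); r=np.hypot(*(s[:,:2]-c).T); E=[]
        for t in np.linspace(-np.pi,np.pi,25)[:-1]:
            w=(abs(th-t-.13)<.13)
            if w.sum()>5:E.append(s[w][np.argsort(r[w])[int(.95*w.sum())],:2])
        E=np.array(E)
        if len(E)<6: break
        f=least_squares(lambda v:np.hypot(E[:,0]-v[0],E[:,1]-v[1])-v[2],[*c,.075],loss="soft_l1",f_scale=.002).x; c=f[:2]
        if abs(f[2]-.073)>.01: break
    print("saucer",n,f,len(E))
E
python3 sau.py
```

```text
16.2667 [0.4729 0.0466 0.1958] [-0.2402 -0.8644  0.1835] [-179.9378    0.0052   55.1454]
saucer top [0.4731 0.0418 0.0732] 12
saucer side [0.4725 0.0435 0.0739] 24
saucer wrist [0.4734 0.0426 0.0721] 24
```

Request:
apply_moves --targets '[[[0,-0.1,-0.3,0,-1],[0,0,-0.6,0,-1],[0,0,-0.8,0,-1],[0,0,-0.8,0,-1],[0,0,-0.6,0,-1],[0,0,-0.4,0,-1],[0,0,-0.1,0,-1],[0,0,0,0,-1]]]'

```text
clock: 17.08
eef_pos: [0.4723, 0.0432, 0.0511]
tool_rot: [0.886, 0.464, -0.001, -0.001]
ft_force: [0.0, -0.4, -0.5]
grip_width: 0.05
grasp_force: 62.2
```

Request:
apply_moves --targets '[[[0,0,-0.05,0,-1],[0,0,-0.05,0,-1],[0,0,-0.05,0,-1],[0,0,0,0,-1],[0,0,0,0,-1]]]'

```text
clock: 17.5
eef_pos: [0.4736, 0.0424, 0.0469]
tool_rot: [0.886, 0.463, 0.001, 0.0]
ft_force: [-0.1, -0.6, -0.6]
grip_width: 0.0497
grasp_force: 62.2
```

Request:
apply_moves --targets '[[[0,0,-0.06,0,-1],[0,0,-0.06,0,-1],[0,0,-0.06,0,-1],[0,0,-0.06,0,-1],[0,0,-0.06,0,-1],[0,0,0,0,-1],[0,0,0,0,-1]]]'

```text
clock: 18.08
eef_pos: [0.4729, 0.0424, 0.0341]
tool_rot: [0.886, 0.463, -0.0, -0.0]
ft_force: [0.3, -0.0, -0.7]
grip_width: 0.0501
grasp_force: 62.2
```

Request:
apply_moves --targets '[[[0,0,-0.03,0,-1],[0,0,-0.03,0,-1],[0,0,0,0,-1],[0,0,0,0,-1]]]'

```text
clock: 18.42
eef_pos: [0.4734, 0.0425, 0.0322]
tool_rot: [0.886, 0.463, 0.0, 0.0]
ft_force: [0.7, -0.5, 1.5]
grip_width: 0.0499
grasp_force: 62.4
```

Request:
apply_moves --targets '[[[0,0,-0.015,0,-1],[0,0,0,0,-1],[0,0,0,0,-1]]]'

```text
clock: 18.67
eef_pos: [0.4735, 0.0426, 0.0321]
tool_rot: [0.886, 0.463, 0.001, 0.0]
ft_force: [-0.9, 0.8, 6.0]
grip_width: 0.05
grasp_force: 62.7
```

Request:
apply_moves --targets '[[[0,0,0.015,0,-1],[0,0,0,0,-1],[0,0,0,0,0.22],[0,0,0,0,0.3],[0,0,0,0,0.4],[0,0,0,0,0.6],[0,0,0,0,0.8],[0,0,0,0,1]]]'

```text
clock: 19.33
eef_pos: [0.4731, 0.0424, 0.0318]
tool_rot: [0.886, 0.463, -0.0, -0.0]
ft_force: [0.1, -0.2, 0.2]
grip_width: 0.0847
grasp_force: 0.0
```

Request:
apply_moves --targets '[[[0,0,0,0,1],[0,0,0,0,1],[0,0,0.1,0,1],[0,0,0.3,0,1],[0,0,0.6,0,1],[0,0,0.9,0,1],[0,0,0.9,0,1],[0,0,0.9,0,1]]]'

```text
clock: 20.0
eef_pos: [0.4726, 0.0423, 0.1816]
tool_rot: [0.886, 0.463, -0.0, -0.0]
ft_force: [0.7, -0.0, -0.4]
grip_width: 0.0853
grasp_force: 0.0
```

Request:
apply_moves --targets '[[[-0.4,0,0.3,0,1],[-0.6,0,0.2,0,1],[-0.6,0,0,0,1],[-0.4,0,0,0,1],[0,0,0,0,1],[0,0,0,0,1]]]'

```text
clock: 20.5
eef_pos: [0.3931, 0.0424, 0.2006]
tool_rot: [0.886, 0.463, 0.001, 0.0]
ft_force: [0.7, 0.8, 0.7]
grip_width: 0.0853
grasp_force: 0.0
```

```bash
python3 sau.py; python3 lid.py|grep front; python3 -c "
from h import *
im,P=cloud('side'); cv2.imwrite('pics/end.png',im)
for n in('top','side'):
    _,P=cloud(n); a=P.reshape(-1,3); a=a[(np.hypot(a[:,0]-.473,a[:,1]-.043)<.05)&(a[:,2]>.025)&(a[:,2]<.08)]; print(n,len(a),a.min(0),a.max(0))
"
```

```text
20.5 [0.3931 0.0424 0.2006] [0.6624 0.7859 0.656 ] [179.9271  -0.0587  55.1881]
saucer top [0.4726 0.0409 0.0739] 14
saucer side [0.472  0.0429 0.0742] 24
saucer wrist [0.472  0.0411 0.0732] 24
top -0.085 568 front [-0.2107 -0.2056] rear (excl wall) [-0.0405 -0.0362]
top 0.06 595 front [-0.2113 -0.2063] rear (excl wall) [-0.0409 -0.0361]
side -0.085 568 front [-0.2091 -0.203 ] rear (excl wall) [-0.0391 -0.0358]
side 0.06 755 front [-0.209  -0.2037] rear (excl wall) [-0.039  -0.0356]
top 7 [0.45442377 0.05984623 0.02959149] [0.47476159 0.06532443 0.03995836]
side 244 [0.44277417 0.01992179 0.02500954] [0.49505861 0.06930384 0.06377882]
```

View pics/end.png

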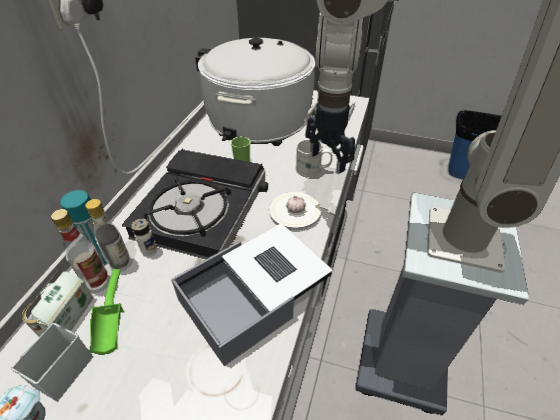

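The picture shows the garlic upright in the middle of the saucer (296,204), the lid fully out (280,265) and the mug untouched (310,155). Handing in.

```bash
python3 -c "
from h import *
print(order.job_done())"
```

```text
the job is handed in; nothing more can be done
None
```

I opened the keeper until the lid met its stop, set the garlic upright on the saucer, which is still in place, and left the mug alone; the job was handed in at about 21 s, with lid readings at or below about 16 N.

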